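# Roll a component tube onto the reading line

## Robot

A 6-joint arm with a two-finger parallel gripper is mounted at the origin on the work surface. World frame = base frame: x ahead of the robot, y to its left, z up, the work surface at z = 0. Lengths are in m, angles in rad, forces in N, time in s.
With the tool pointing down it reaches from about 0.35 to 0.85 m from the base axis. Payload 8.1 kg.
Tool frame: the origin (TCP) lies on the centre line of the jaws, within the pads' length; the fingertips stand 8 mm ahead of it and the grasp point (between the pads) lies 11 mm behind it (arm.tip_extent is the distance from the TCP to the fingertips, in m); z points along the fingers, y is the direction in which the jaws open and shut (so a half turn about z gives the same grasp; the last joint's range is limited). The gripper opens to 85 mm and grips with 20 to 120 N. Pads are 22 mm wide; open, the fingers measure 114 mm over their backs; the gripper's body (76 mm by 85 mm) begins 54 mm behind the grasp point. The pads swing forward as they close: fully open they stand 13 mm farther back than shut.
Start: joints at [-1.3, 0.13, 1.488, -0, 1.523, -0.085], TCP at [0.209, -0.562, 0.209] pointing down, gripper open.
Joint ranges: [-2.96, 2.96], [-0.89, 2.26], [0.02, 2.5], [-1.34, 4.48], [0, 2.73], [-2.66, 2.66]. Speed limits (rad/s): [2.39, 2.39, 2.79, 3.14, 3.14, 3.14].

## Interface

Orientations are given as a unit quaternion [x, y, z, w].
In Python, from workcell import arm, camera, calibration, finish_job, spotter gives the robot as it stands. The module is installed in compiled form; this text tells all that it offers.
- The arm moves only by the tool step_arm, never from a script. Its argument "motion" is text: rows parted by semicolons, each of 7 numbers parted by spaces: the shift along the tool's x, y, z in cm, then the turn, a rotation vector about the tool's x, y, z in degrees, then the closure, from -1 (fully open) to 1 (shut). In form: dx dy dz wx wy wz hand; .... A call has 1 to 20 rows; each row is the pose to reach, as a shift and turn from the pose commanded when the call began, along the tool's axes at that moment; what a row does not reach only later rows make up. A row lasts 1/12 s, in which the tool goes at most 41.7 mm and 7.16 degrees, less where a joint would pass 70% of its speed; a pose out of reach is approached as far as the arm can. A call with a gripper value outside its range is refused whole. The fingers move at their own pace and stop on an object; "newtons" is the grip in N (left out, the last holds). Time passes only in rows, so rows that repeat a pose let the fingers close. It gives the time, the measured TCP pose, the force and the opening at its end, in the units of the state.
- arm.state(): the state, without advancing time (a new reading comes with each control period).
- camera(name): name is "side" or "top" or "wrist"; returns the picture (384x512x3 uint8, red, green, blue); there is no depth.
- calibration(name): a dict with "camera_matrix" (3x3 intrinsics, pixels), "distortion" ([k1, k2, p1, p2, k3] as OpenCV has them; the pictures are not rectified), "camera_from_world" (4x4, takes a point from world to camera coordinates). Camera axes: x right, y down, z forward; pixel columns grow to the right and rows downward; lengths in m; the calibration is good to about 2 mm. A picture is of the moment at which its call begins: read the wrist's pose just before it. calibration takes no time and is no camera call; for the wrist camera it gives the pose at the moment of the call.
- finish_job(): hands the job in, once; it reports no verdict.
Trained networks look in the newest picture that a camera, given by its name, has taken for a name from the list of things; names that differ only in an ending like _2 or _b are one class to them, and where a whole thing is asked for, a point or a joint stands for the part that bears it (a point fixed in the world has none). Each returns a list of dicts, best first, with "p" (0 to 1); they miss things now and then, are a little off and sometimes report something else, mostly with a low value. They report only what shows in the picture. A call takes as long as a camera call.
- spotter.boxes_of(camera, query): "rect" ([left, top, right, bottom] in pixels, round what is visible of it).
- spotter.regions_of(camera, query): "pixels" (384x512 bool, what is visible of it) and "rect" ([left, top, right, bottom] in pixels, round what is visible of it).
- spotter.landmark_of(camera, query): "pixel" ([row, column] in pixels: a listed point, or the origin of a listed thing).
The state is a dict: "t": time; "qpos": joint angles; "joint_vel": joint speeds; "effort": joint torques, N m; "eef_pos": TCP position; "eef_rot": TCP orientation; "wrist_force": force on the tool from outside, world axes, zero at the start; "torque": the same for the moment, N m; "finger_gap": finger opening in m.
Only numpy, scipy, OpenCV 4.12 (cv2) and the standard library are available. Lean on these libraries where they do the work, as an engineer would, in place of code of your own. Each camera call takes 0.05 s, during which the arm holds its last target. There are 200 camera calls.

## Task

Using only the fingertips, roll the yellow-capped component tube across the mat and leave it resting on the white line in front of the code reader, lying along the line and centred over its width, with its whole length on the line. Roll it, do not drag it, and never lift it or tip it up. Leave the blue-capped tube and everything else where it is.

Things in the scene. Friction and masses are not known exactly. Their poses are not given: they have to be found in the camera images.
- tube_yellow: Tube to roll: olive plastic, yellow domed caps, white label; lies on the mat, 105 to 135 mm to either side of the line, nearly parallel to it. 30 mm in diameter, 120 mm long (last 15 mm domed). Origin on its axis at mid-length, 15 mm above the mat; x along it. Rolls half as far as a fingertip pressing lightly on its top, or ahead of one behind it; soon stops when let go.
- tube_blue: Look-alike tube of the same size, origin and axes, with blue caps, lying on the other side of the white line, 105 to 135 mm from it. To be left alone.
- line (a point): Middle of the white line on the top face of the mat (3 mm above the work surface). The line is a flat white strip 220 mm long and 14 mm wide. x axis along the line towards the code reader, y across the line, z up.
- mat: Fixed beige mat, 320 (x) by 420 mm (y), 3 mm thick; origin under its centre, below the line's middle, axes as the line's. Fixed on it at the line's far end: the black code reader with a red window, 36 x 60 mm, 43 mm above the work surface, its middle at mat x = +140 mm, y = 0.
- flux: Small flux bottle with a red cap standing on the mat near its robot-side edge, 32 mm in diameter, 62 mm tall; origin at the centre of its underside. Bystander.
- jar: Small glass jar with a steel lid standing on the mat beside the code reader, 36 mm in diameter, 45 mm tall; origin at the centre of its underside. Bystander.
- spool: Grey solder spool standing on its flange on the table to the left of the mat, 60 mm in diameter, 40 mm tall; origin at the centre of its underside. Bystander.
- screwdriver: Screwdriver lying on the table to the right of the mat; origin under its middle, x axis along it. Bystander.
- board: Small green circuit board, 80 x 60 mm, lying on the table to the left nearer the robot; origin at the centre of its underside. Bystander.

How it is judged:
By the outcome, as a careful person would: the job done as asked, in the order asked, and still so for the second after the job is handed in, with the robot touching nothing.
It also fails if it takes over 51 s, if anything falls off the work surface, if the arm or the gripper's body presses on something with over 40 N, if the wrist force passes 120 N, or if a joint passes its speed limit or range.

## Working session

There is one attempt and no reset: what is moved stays moved. The work goes in short steps, Python scripts to look and compute and a tool call to move; the robot and the scene stay as the last step left them, time stands still between calls to the robot, and variables do not carry over. Pictures are saved under pics/ and viewed, about 8 in all and at most 12, crops included, and the job is handed in when it is done.

Besides the shell and the picture viewer there is one more tool, called after "Call:" as name(argument=value, ...) on one line, values as JSON. step_arm: Moves the arm, as the interface text tells. Its arguments: {"type":"object","properties":{"motion":{"type":"string"},"newtons":{"type":"number"}},"required":["motion"]}

```bash
mkdir -p pics; cat > h.py <<'E'
import numpy as np, cv2
from scipy.spatial.transform import Rotation as R
from workcell import arm, camera, calibration, finish_job, spotter
def shot(n,f):
    im=camera(n); cv2.imwrite('pics/'+f,im[:,:,::-1]); return im
def ray(n,px,z):
    "px Nx2 (col,row) -> world points on plane z"
    c=calibration(n);K=np.array(c['camera_matrix'],float);D=np.array(c['distortion'],float);T=np.array(c['camera_from_world'],float)
    u=cv2.undistortPoints(np.array(px,float).reshape(-1,1,2),K,D).reshape(-1,2)
    d=np.c_[u,np.ones(len(u))]@T[:3,:3]; o=-T[:3,:3].T@T[:3,3]
    return o+d*((z-o[2])/d[:,2])[:,None]
def proj(n,P):
    c=calibration(n);T=np.array(c['camera_from_world'],float)
    return cv2.projectPoints(np.array(P,float).reshape(-1,3),cv2.Rodrigues(T[:3,:3])[0],T[:3,3],np.array(c['camera_matrix'],float),np.array(c['distortion'],float))[0].reshape(-1,2)
E
python3 - <<'E'
from h import *
a=shot('top','a.png'); 
for q in ['tube_yellow','tube_blue','line','mat','flux','jar']:
    for d in spotter.landmark_of('top',q)[:2]: 
        r,c=d['pixel']; print(q,round(d['p'],2),c,r,ray('top',[[c,r]],.018 if 'tube' in q else .003).round(4))
s=shot('side','b.png')
cv2.imwrite('pics/ab.png',cv2.resize(np.vstack([a,s])[:,:,::-1],(450,675))[:600] if 0 else np.hstack([cv2.resize(a,(400,300)),cv2.resize(s,(400,300))])[:,:,::-1])
st=arm.state();print(st['t'],st['eef_pos'],st['eef_rot'],arm.tip_extent)
E
```

```text
tube_yellow 0.79 235.5 186.4 [[0.5199 0.069  0.018 ]]
tube_blue 0.69 309.6 174.5 [[ 0.5658 -0.1689  0.018 ]]
line 0.6 267.7 180.6 [[ 0.5438 -0.0346  0.003 ]]
mat 0.75 270.8 178.2 [[ 0.552  -0.0445  0.003 ]]
flux 0.6 292.3 211.1 [[ 0.4468 -0.1167  0.003 ]]
jar 0.57 239.6 141.2 [[0.6717 0.061  0.003 ]]
0.4 [ 0.20900661 -0.56234452  0.20884786] [ 9.84218564e-01  1.76957058e-01  2.18293528e-06 -1.30103343e-04] 0.008
```

View pics/a.png

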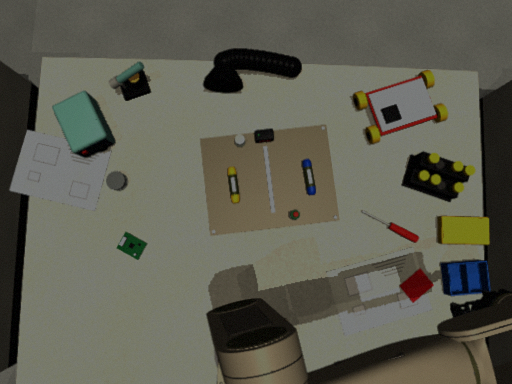

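View pics/b.png

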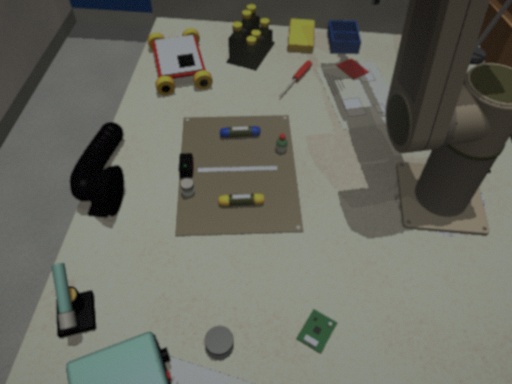

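The top view shows the yellow tube at about (234,185), the line running from (266,146) to (272,212) and the blue tube at (309,176). The side view agrees. I'll get the mat pose from its corners and find where the wrist camera sits.

```bash
python3 - <<'E'
from h import *
for n,f in (('top','a.png'),('side','b.png')):
    im=cv2.imread('pics/'+f); h=cv2.cvtColor(im,cv2.COLOR_BGR2HSV); g=h[:,:,2].astype(int); s=h[:,:,1]
    box=(slice(140,215),slice(258,280)) if n=='top' else (slice(160,180),slice(195,282))
    m=np.zeros(g.shape,bool); m[box]=(s[box]<45)&(g[box]>120)
    r,c=np.nonzero(m); P=ray(n,np.c_[c,r],.003)[:,:2]; mu=P.mean(0); w,v=np.linalg.eigh(np.cov((P-mu).T)); d=v[:,1]*np.sign(v[0,1]); t=(P-mu)@d
    print(n,'line',len(P),mu.round(4),'mid',(mu+d*(t.max()+t.min())/2).round(4),'ang',np.degrees(np.arctan2(d[1],d[0])).round(2),'len',np.ptp(t).round(3))
    y=(h[:,:,0]>20)&(h[:,:,0]<34)&(s>140)&(g>60); yb=np.zeros_like(y); b=(slice(160,210),slice(222,246)) if n=='top' else (slice(185,215),slice(212,272)); yb[b]=y[b]
    r,c=np.nonzero(yb);P=ray(n,np.c_[c,r],.018)[:,:2];mu=P.mean(0);w,v=np.linalg.eigh(np.cov((P-mu).T));d=v[:,1]*np.sign(v[0,1]);t=(P-mu)@d
    print(n,'yellow',len(P),(mu+d*(t.max()+t.min())/2).round(4),'ang',np.degrees(np.arctan2(d[1],d[0])).round(2),'len',np.ptp(t).round(3))
st=arm.state();T=np.array(calibration('wrist')['camera_from_world']);E=np.eye(4);E[:3,:3]=R.from_quat(st['eef_rot']).as_matrix();E[:3,3]=st['eef_pos']
print((T@E).round(3),np.array(calibration('wrist')['camera_matrix']).round(0))
E
```

```text
top line 154 [ 0.5469 -0.039 ] mid [ 0.5489 -0.0387] ang 8.24 len 0.215
top yellow 136 [0.5263 0.0762] ang 9.46 len 0.12
side line 306 [ 0.5496 -0.0383] mid [ 0.549  -0.0384] ang 8.6 len 0.216
side yellow 178 [0.5239 0.0769] ang 9.72 len 0.114
[[ 0.001  1.     0.     0.   ]
 [-0.966  0.001 -0.259  0.021]
 [-0.259 -0.     0.966  0.175]
 [ 0.     0.     0.     1.   ]] [[279.   0. 248.]
 [  0. 279. 194.]
 [  0.   0.   1.]]
```

Call:
step_arm(motion="52.75 -52.8 0 0 0 -78 -0.2;52.75 -52.8 0 0 0 -78 -0.2;52.75 -52.8 0 0 0 -78 -0.2;52.75 -52.8 0 0 0 -78 -0.2;52.75 -52.8 0 0 0 -78 -0.2;52.75 -52.8 0 0 0 -78 -0.2;52.75 -52.8 0 0 0 -78 -0.2;52.75 -52.8 0 0 0 -78 -0.2;52.75 -52.8 0 0 0 -78 -0.2;52.75 -52.8 0 0 0 -78 -0.2;52.75 -52.8 0 0 0 -78 -0.2;52.75 -52.8 0 0 0 -78 -0.2;52.75 -52.8 0 0 0 -78 -0.2;52.75 -52.8 0 0 0 -78 -0.2;52.75 -52.8 0 0 0 -78 -0.2;52.75 -52.8 0 0 0 -78 -0.2;52.75 -52.8 0 0 0 -78 -0.2;52.75 -52.8 0 0 0 -78 -0.2;52.75 -52.8 0 0 0 -78 -0.2;52.75 -52.8 0 0 0 -78 -0.2")

```text
t: 2.07
eef_pos: [0.5196, 0.1181, 0.2084]
eef_rot: [0.652, 0.758, -0.0, -0.0]
wrist_force: [-0.8, -0.7, -0.4]
finger_gap: 0.051
```

```bash
cat >> h.py <<'E'
def fit(n,im,kind):
    "centre (world xy), angle deg, length of line/yellow"
    h=cv2.cvtColor(im,cv2.COLOR_RGB2HSV); H,S,V=[h[:,:,i].astype(int) for i in range(3)]
    m=((S<45)&(V>120)) if kind=='line' else ((H>20)&(H<34)&(S>140)&(V>60))
    rr,cc=np.mgrid[:im.shape[0],:im.shape[1]]; z=.003 if kind=='line' else .018
    P=ray(n,np.c_[cc.ravel(),rr.ravel()],z)[:,:2]-L0; a=P@EX; b=P@EY
    k=m.ravel()&(abs(a)<.12)&((abs(b)<.015) if kind=='line' else (b>-.05)&(b<.15)); a,b=a[k],b[k]
    p=np.polyfit(a,b,1); mid=(a.max()+a.min())/2
    return k.sum(),'along',mid.round(4),'across@mid',np.polyval(p,mid).round(4),'deg',np.degrees(p[0]).round(2),'len',np.ptp(a).round(4)
L0=np.array([.549,-.0386]);A=np.radians(8.4);EX=np.array([np.cos(A),np.sin(A)]);EY=np.array([-EX[1],EX[0]])
E
python3 - <<'E'
from h import *
im=shot('wrist','c.png')
print(fit('wrist',im,'line'));print(fit('wrist',im,'yellow'))
st=arm.state();p=st['eef_pos'][:2]-L0;print(p@EX,p@EY)
E
```

```text
(np.int64(1061), 'along', np.float64(-0.006), 'across@mid', np.float64(0.0005), 'deg', np.float64(-0.14), 'len', np.float64(0.2057))
(np.int64(1054), 'along', np.float64(-0.0076), 'across@mid', np.float64(0.1184), 'deg', np.float64(1.05), 'len', np.float64(0.1186))
-0.006661349716255366 0.1580023221152503
```

View pics/c.png

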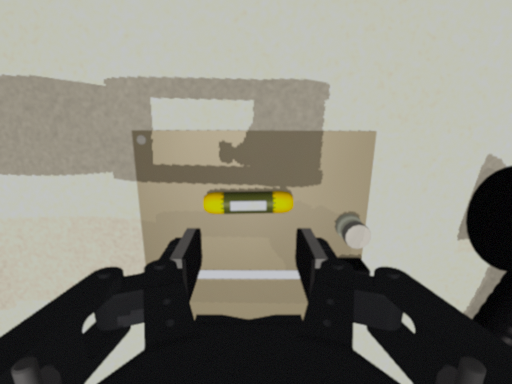

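Measurements from all three cameras agree to about 1 mm: the tube (248,203 in the wrist view) is 118 mm across from the line and yawed 1°. I'll lower the fingertips behind it.

Call:
step_arm(motion="0 0 3.5 0 0 0 -0.2;0 0 7 0 0 0 -0.2;0 0 10.5 0 0 0 -0.2;0 0 14 0 0 0 -0.2;0 0 16.5 0 0 0 -0.2;0 0 18 0 0 0 -0.2;0 0 19 0 0 0 -0.2;0 0 19.2 0 0 0 -0.2;0 0 19.2 0 0 0 -0.2;0 0 19.2 0 0 0 -0.2")

```text
t: 2.95
eef_pos: [0.5208, 0.1159, 0.0186]
eef_rot: [0.654, 0.757, 0.001, 0.001]
wrist_force: [0.5, -0.2, -1.0]
finger_gap: 0.0513
```

Call:
step_arm(motion="-0.2 0 0.2 0 0 0 -0.2;-0.5 0 0.3 0 0 0 -0.2;-0.7 0 0.3 0 0 0 -0.2;-0.9 0 0.3 0 0 0 -0.2;-1.1 0 0.3 0 0 0 -0.2;-1.3 0 0.3 0 0 0 -0.2;-1.5 0 0.3 0 0 0 -0.2;-1.7 0 0.3 0 0 0 -0.2;-1.9 0 0.3 0 0 0 -0.2;-2.1 0 0.3 0 0 0 -0.2;-2.3 0 0.3 0 0 0 -0.2;-2.5 0 0.3 0 0 0 -0.2;-2.7 0 0.3 0 0 0 -0.2;-2.9 0 0.3 0 0 0 -0.2;-3.1 0 0.3 0 0 0 -0.2;-3.3 0 0.3 0 0 0 -0.2;-3.5 0 0.3 0 0 0 -0.2;-3.7 0 0.3 0 0 0 -0.2;-3.8 0 0.3 0 0 0 -0.2;-3.8 0 0.3 0 0 0 -0.2")

```text
t: 4.62
eef_pos: [0.5252, 0.0784, 0.014]
eef_rot: [0.654, 0.757, -0.0, 0.0]
wrist_force: [-0.2, -0.1, -0.9]
finger_gap: 0.0513
```

```bash
python3 - <<'E'
from h import *
st=arm.state();p=st['eef_pos'][:2]-L0;print(st['t'],p@EX,p@EY)
im=shot('wrist','d.png')
print(fit('wrist',im,'line'));print(fit('wrist',im,'yellow'))
im=shot('side','e.png');print(fit('side',im,'yellow'))
im=shot('side','e2.png');print(fit('side',im,'yellow'))
E
```

```text
4.6167 -0.006491302010497432 0.11924853234318199
(np.int64(590), 'along', np.float64(0.001), 'across@mid', np.float64(0.0047), 'deg', np.float64(-0.69), 'len', np.float64(0.2202))
(np.int64(3376), 'along', np.float64(-0.0068), 'across@mid', np.float64(0.1225), 'deg', np.float64(0.95), 'len', np.float64(0.1232))
(np.int64(182), 'along', np.float64(-0.008), 'across@mid', np.float64(0.118), 'deg', np.float64(1.21), 'len', np.float64(0.1145))
(np.int64(184), 'along', np.float64(-0.008), 'across@mid', np.float64(0.1177), 'deg', np.float64(0.89), 'len', np.float64(0.1145))
```

View pics/d.png

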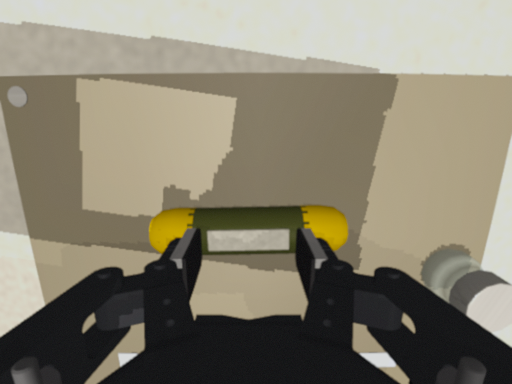

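The tube has not moved although the TCP has passed 38 mm across. The fingers look shorter than I assumed, so I'll check in the side view.

```bash
python3 - <<'E'
import cv2
im=cv2.imread('pics/e2.png')[120:260,150:330];cv2.imwrite('pics/e3.png',cv2.resize(im,(720,560),interpolation=cv2.INTER_CUBIC))
from h import *
im=cv2.imread('pics/d.png')[180:384,130:370]
st=arm.state();e=st['eef_pos'];M=R.from_quat(st['eef_rot']).as_matrix()
for z in (-.03,-.01,.008):
  print(z,proj('side',[e+M@[x,y,z] for x in(-.011,.011) for y in(-.04,.04)]).round(0).tolist())
E
```

```text
-0.03 [[256.0, 190.0], [225.0, 191.0], [256.0, 197.0], [225.0, 198.0]]
-0.01 [[256.0, 195.0], [225.0, 196.0], [256.0, 202.0], [225.0, 202.0]]
0.008 [[256.0, 199.0], [225.0, 200.0], [256.0, 206.0], [225.0, 207.0]]
```

View pics/e3.png

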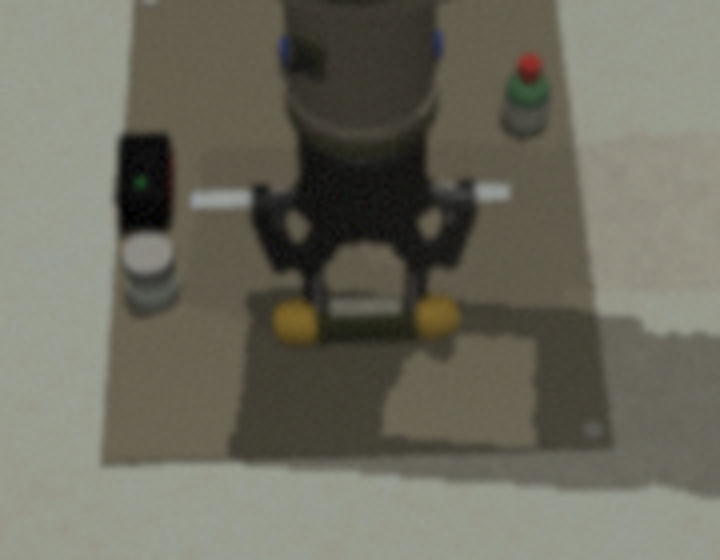

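The side view shows the tips at about (228,195) and (254,195), level with the tube's top edge at or above its top. The wrist view fits this too: the tips look about 25 mm farther back than the stated TCP. I'll lift, back off behind the tube, and measure the tips without obstruction.

Call:
step_arm(motion="0 0 -1 0 0 0 -0.2;0 0 -2 0 0 0 -0.2;1.5 0 -2 0 0 0 -0.2;3 0 -2 0 0 0 -0.2;4.5 0 -2 0 0 0 -0.2;4.5 0 -1.5 0 0 0 -0.2;4.5 0 -1 0 0 0 -0.2;4.5 0 -0.5 0 0 0 -0.2;4.5 0 0 0 0 0 -0.2;4.5 0 0 0 0 0 -0.2")

```text
t: 5.6
eef_pos: [0.5175, 0.1224, 0.0125]
eef_rot: [0.654, 0.757, -0.001, -0.001]
wrist_force: [0.1, -0.4, -0.3]
finger_gap: 0.0511
```

```bash
python3 - <<'E'
from h import *
s=shot('side','f0.png');w=shot('wrist','g.png')
cv2.imwrite('pics/f.png',np.hstack([cv2.resize(s[170:250,200:300],(400,320),interpolation=cv2.INTER_CUBIC),cv2.resize(w[150:350,125:375],(400,320))])[:,:,::-1])
st=arm.state();e=st['eef_pos'];M=R.from_quat(st['eef_rot']).as_matrix();print(st['t'],e,st['wrist_force'])
for z in (-.04,-.02,.0,.008):
  print(z,((proj('side',[e+M@[0,y,z] for y in(-.04,.04)])-[200,170])*4).round(0).tolist(), ((proj('wrist',[e+M@[x,-.026,z] for x in(-.011,.011)])-[125,150])*1.6).round(0).tolist())
print(fit('side',s,'yellow'))
E
```

```text
5.7 [0.51817309 0.12262386 0.01348883] [-0.39044539  0.3117793  -0.28412811]
-0.04 [[229.0, 142.0], [99.0, 146.0]] [[114.0, 204.0], [111.0, 140.0]]
-0.02 [[228.0, 161.0], [101.0, 164.0]] [[124.0, 174.0], [122.0, 116.0]]
0.0 [[228.0, 179.0], [102.0, 182.0]] [[132.0, 150.0], [130.0, 97.0]]
0.008 [[228.0, 186.0], [102.0, 190.0]] [[135.0, 141.0], [133.0, 91.0]]
(np.int64(13), 'along', np.float64(-0.0062), 'across@mid', np.float64(0.129), 'deg', np.float64(1.2), 'len', np.float64(0.1056))
```

View pics/f.png

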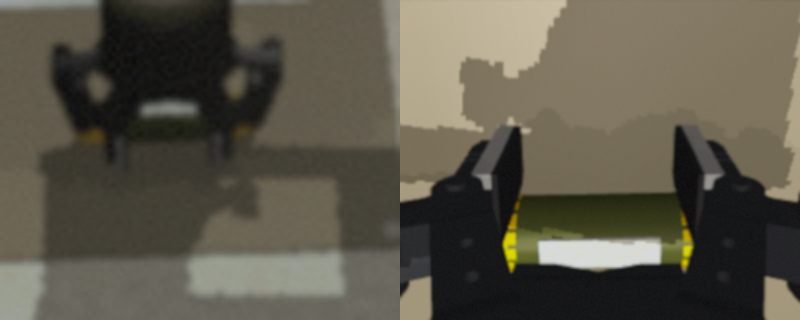

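Unobstructed, the tips sit about 20 mm behind the TCP (crop row 165 in the side view), so they are at z≈0.033 and only skimmed over the tube. I'll lower about 2 cm, watching the force.

Call:
step_arm(motion="0 0 0.4 0 0 0 -0.2;0 0 0.8 0 0 0 -0.2;0 0 1.1 0 0 0 -0.2;0 0 1.3 0 0 0 -0.2;0 0 1.4 0 0 0 -0.2;0 0 1.4 0 0 0 -0.2")

```text
t: 6.2
eef_pos: [0.5183, 0.1232, -0.0004]
eef_rot: [0.654, 0.757, -0.0, -0.0]
wrist_force: [-0.0, 0.3, 0.2]
finger_gap: 0.0513
```

```bash
python3 - <<'E'
from h import *
s=shot('side','h0.png');w=shot('wrist','h1.png')
cv2.imwrite('pics/h.png',np.hstack([cv2.resize(s[170:250,200:300],(400,320),interpolation=cv2.INTER_CUBIC),cv2.resize(w[150:350,125:375],(400,320))])[:,:,::-1])
st=arm.state();e=st['eef_pos'];M=R.from_quat(st['eef_rot']).as_matrix();print(st['t'],e,st['wrist_force'])
for z in (-.04,-.02,.0,.008):
  print(z,((proj('side',[e+M@[0,y,z] for y in(-.033,.033)])-[200,170])*4).round(0).tolist())
E
```

```text
6.3 [5.18552205e-01 1.23238328e-01 1.11847986e-05] [0.41683783 0.14150744 0.6346247 ]
-0.04 [[217.0, 156.0], [111.0, 159.0]]
-0.02 [[216.0, 174.0], [112.0, 177.0]]
0.0 [[216.0, 192.0], [113.0, 195.0]]
0.008 [[216.0, 199.0], [113.0, 202.0]]
```

View pics/h.png

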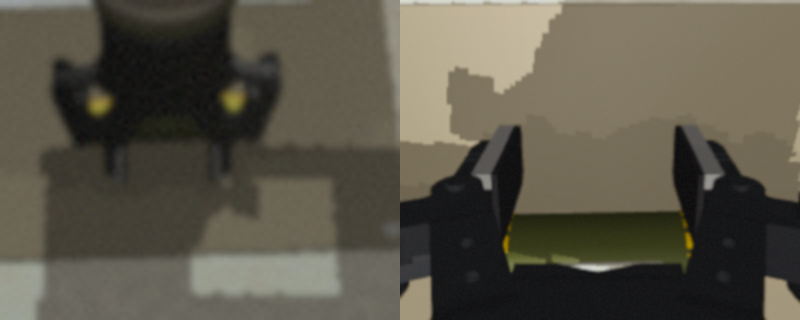

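Still no contact force with the TCP at z=0, and the tips are at about z=0.018. I'll lower another 7 mm and start the roll.

Call:
step_arm(motion="0 0 0.3 0 0 0 -0.2;0 0 0.6 0 0 0 -0.2;-0.3 0 0.7 0 0 0 -0.2;-0.6 0 0.7 0 0 0 -0.2;-0.9 0 0.7 0 0 0 -0.2;-1.2 0 0.7 0 0 0 -0.2;-1.5 0 0.7 0 0 0 -0.2;-1.7 0 0.7 0 0 0 -0.2;-1.9 0 0.7 0 0 0 -0.2;-2.1 0 0.7 0 0 0 -0.2;-2.3 0 0.7 0 0 0 -0.2;-2.5 0 0.7 0 0 0 -0.2;-2.7 0 0.7 0 0 0 -0.2;-2.9 0 0.7 0 0 0 -0.2;-3.1 0 0.7 0 0 0 -0.2;-3.3 0 0.7 0 0 0 -0.2;-3.4 0 0.7 0 0 0 -0.2;-3.5 0 0.7 0 0 0 -0.2;-3.5 0 0.7 0 0 0 -0.2")

```text
t: 7.88
eef_pos: [0.5239, 0.0885, -0.0068]
eef_rot: [0.654, 0.757, 0.0, 0.0]
wrist_force: [-0.0, 3.2, 4.2]
finger_gap: 0.0511
```

```bash
cat > chk.py <<'E'
from h import *
st=arm.state();p=st['eef_pos'][:2]-L0;print(st['t'],'tcp',(p@EX).round(4),(p@EY).round(4),st['eef_pos'][2])
for n in ('top','side','wrist','wrist'):
    im=shot(n,'k_%s.png'%n)
    try: print(n,*fit(n,im,'yellow'))
    except Exception as e: print(n,'none')
E
python3 chk.py
```

```text
7.8833 tcp -0.0063 0.1294 -0.006788392971816742
top 52 along -0.0499 across@mid 0.1019 deg 0.27 len 0.0239
side 53 along -0.0068 across@mid 0.1118 deg 0.22 len 0.112
wrist 186 along -0.0063 across@mid 0.0971 deg -0.84 len 0.0666
wrist 179 along -0.0062 across@mid 0.0966 deg 0.56 len 0.0667
```

```bash
python3 - <<'E'
import cv2,numpy as np
s=cv2.imread('pics/k_side.png');w=cv2.imread('pics/k_wrist.png')
cv2.imwrite('pics/m.png',np.hstack([cv2.resize(s[160:240,190:290],(400,320),interpolation=cv2.INTER_CUBIC),cv2.resize(w[150:350,125:375],(400,320))]))
E
```

```text
(no output)
```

View pics/m.png

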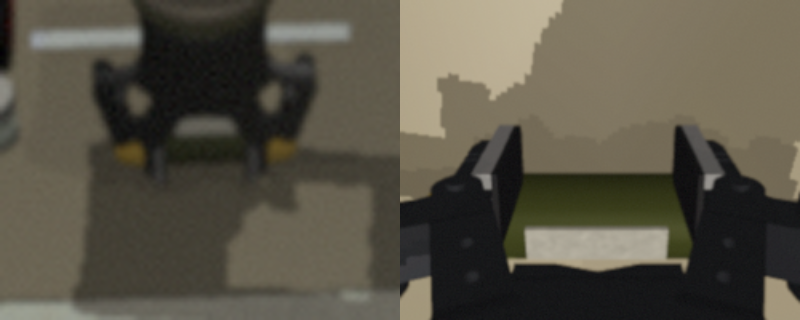

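The wrist view shows the label has turned only about 10° over roughly 15 mm of travel, with 3–4 N at the wrist. Pushing from behind is jamming and dragging the tube. I'll back off and roll it by pressing lightly on its top instead, in short strokes.

Call:
step_arm(motion="0.3 0 0 0 0 0 -0.2;0.8 0 0 0 0 0 -0.2;1.2 0 0 0 0 0 -0.2;1.2 0 -2 0 0 0 -0.2;1.2 0 -5 0 0 0 -0.2;1.2 0 -5 0 0 0 -0.2")

```text
t: 8.58
eef_pos: [0.525, 0.1011, 0.0479]
eef_rot: [0.653, 0.757, 0.002, 0.002]
wrist_force: [1.0, -0.0, 1.0]
finger_gap: 0.0512
```

```bash
python3 chk.py; python3 - <<'E'
import cv2,numpy as np
s=cv2.imread('pics/k_side.png');w=cv2.imread('pics/k_wrist.png')
cv2.imwrite('pics/n.png',np.hstack([cv2.resize(s[160:240,190:290],(400,320),interpolation=cv2.INTER_CUBIC),cv2.resize(w[130:330,125:375],(400,320))]))
E
```

```text
8.5833 tcp -0.0033 0.1417 0.04794146742344163
top 22 along -0.051 across@mid 0.1099 deg -1.83 len 0.0259
side 143 along -0.0083 across@mid 0.1046 deg 0.78 len 0.115
wrist 538 along -0.0062 across@mid 0.1004 deg 4.92 len 0.0805
wrist 567 along -0.0071 across@mid 0.101 deg 0.75 len 0.0802
```

View pics/n.png

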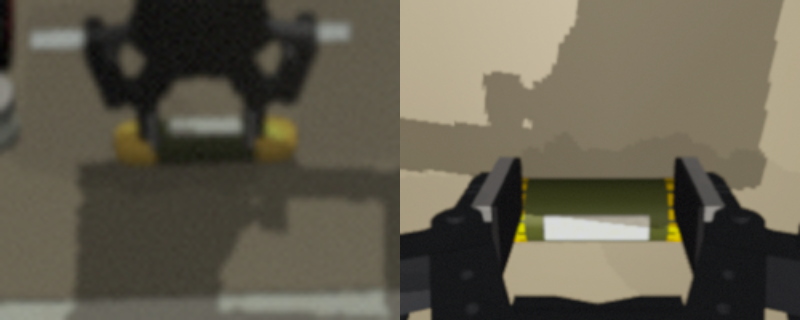

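The tube is now at about 104 mm and square to the line. I'll move over the rear half of its top and come down until I feel light contact.

Call:
step_arm(motion="-1.5 0 0 0 0 0 -0.2;-3 0 0.5 0 0 0 -0.2;-3 0 1.5 0 0 0 -0.2;-3 0 2.2 0 0 0 -0.2;-3 0 2.5 0 0 0 -0.2;-3 0 2.5 0 0 0 -0.2;-3 0 2.5 0 0 0 -0.2")

```text
t: 9.37
eef_pos: [0.5255, 0.0713, 0.0172]
eef_rot: [0.653, 0.757, -0.001, -0.001]
wrist_force: [0.9, 0.0, 0.5]
finger_gap: 0.051
```

Call:
step_arm(motion="0 0 0.1 0 0 0 -0.2;0 0 0.2 0 0 0 -0.2;0 0 0.2 0 0 0 -0.2")

```text
t: 9.62
eef_pos: [0.5265, 0.071, 0.0162]
eef_rot: [0.653, 0.757, 0.0, 0.0]
wrist_force: [0.2, 0.0, -0.3]
finger_gap: 0.0512
```

Call:
step_arm(motion="0 0 0.1 0 0 0 -0.2;0 0 0.2 0 0 0 -0.2;0 0 0.2 0 0 0 -0.2")

```text
t: 9.87
eef_pos: [0.5262, 0.0708, 0.0139]
eef_rot: [0.654, 0.757, -0.0, -0.0]
wrist_force: [-0.6, 0.1, -1.0]
finger_gap: 0.0512
```

Call:
step_arm(motion="0 0 0.1 0 0 0 -0.2;0 0 0.1 0 0 0 -0.2;0 0 0.1 0 0 0 -0.2")

```text
t: 10.12
eef_pos: [0.5262, 0.0707, 0.0129]
eef_rot: [0.654, 0.757, -0.0, -0.0]
wrist_force: [0.0, -0.6, -0.1]
finger_gap: 0.0511
```

Call:
step_arm(motion="0 0 0.1 0 0 0 -0.2;0 0 0.1 0 0 0 -0.2;0 0 0.1 0 0 0 -0.2")

```text
t: 10.37
eef_pos: [0.5262, 0.0707, 0.0119]
eef_rot: [0.654, 0.757, -0.0, -0.0]
wrist_force: [-0.6, 0.5, -0.2]
finger_gap: 0.0514
```

Call:
step_arm(motion="0 0 0.1 0 0 0 -0.2;0 0 0.1 0 0 0 -0.2;0 0 0.1 0 0 0 -0.2")

```text
t: 10.62
eef_pos: [0.5262, 0.0708, 0.0109]
eef_rot: [0.654, 0.757, -0.0, -0.0]
wrist_force: [-0.7, 0.9, 0.1]
finger_gap: 0.0514
```

Call:
step_arm(motion="0 0 0.1 0 0 0 -0.2;0 0 0.1 0 0 0 -0.2;0 0 0.1 0 0 0 -0.2")

```text
t: 10.87
eef_pos: [0.5262, 0.0707, 0.0099]
eef_rot: [0.654, 0.757, -0.0, -0.0]
wrist_force: [-1.0, 0.6, 0.8]
finger_gap: 0.0514
```

Call:
step_arm(motion="0 0 0.1 0 0 0 -0.2;0 0 0.1 0 0 0 -0.2;0 0 0.1 0 0 0 -0.2")

```text
t: 11.12
eef_pos: [0.5262, 0.0708, 0.0089]
eef_rot: [0.654, 0.757, -0.0, -0.0]
wrist_force: [0.3, -0.6, -0.1]
finger_gap: 0.0511
```

Call:
step_arm(motion="0 0 0.1 0 0 0 -0.2;0 0 0.1 0 0 0 -0.2;0 0 0.1 0 0 0 -0.2")

```text
t: 11.37
eef_pos: [0.5262, 0.0708, 0.0079]
eef_rot: [0.654, 0.757, -0.0, -0.0]
wrist_force: [0.3, 0.2, -1.1]
finger_gap: 0.0513
```

Call:
step_arm(motion="0 0 0.1 0 0 0 -0.2;0 0 0.1 0 0 0 -0.2;0 0 0.1 0 0 0 -0.2")

```text
t: 11.62
eef_pos: [0.5265, 0.0708, 0.0074]
eef_rot: [0.654, 0.757, 0.0, 0.0]
wrist_force: [-0.5, 0.3, 4.2]
finger_gap: 0.0513
```

Call:
step_arm(motion="0 0 0.1 0 0 0 -0.2;0 0 0.1 0 0 0 -0.2;0 0 0.1 0 0 0 -0.2")

```text
t: 11.87
eef_pos: [0.5266, 0.0707, 0.0071]
eef_rot: [0.653, 0.757, 0.0, 0.0]
wrist_force: [-6.4, -0.9, 13.0]
finger_gap: 0.0513
```

```bash
python3 chk.py
```

```text
11.8667 tcp -0.0062 0.1114 0.0071405710380808285
top 13 along -0.0493 across@mid 0.0949 deg 6.6 len 0.0196
side 154 along -0.0082 across@mid 0.1048 deg -0.01 len 0.1149
wrist 2406 along -0.0069 across@mid 0.1095 deg 0.13 len 0.1235
wrist 2376 along -0.0069 across@mid 0.1095 deg 0.14 len 0.1235
```

Contact is at TCP z≈0.0075, which puts the tips 26 mm behind the stated TCP, with a stiffness of about 10 N/mm. I'll ease to about 5 N and make the first rolling stroke.

Call:
step_arm(motion="0 0 -0.08 0 0 0 -0.2;-0.1 0 -0.08 0 0 0 -0.2;-0.3 0 -0.08 0 0 0 -0.2;-0.5 0 -0.08 0 0 0 -0.2;-0.7 0 -0.08 0 0 0 -0.2;-0.9 0 -0.08 0 0 0 -0.2;-1.1 0 -0.08 0 0 0 -0.2;-1.3 0 -0.08 0 0 0 -0.2;-1.5 0 -0.08 0 0 0 -0.2;-1.6 0 -0.08 0 0 0 -0.2;-1.6 0 -0.08 0 0 0 -0.2")

```text
t: 12.98
eef_pos: [0.5289, 0.0546, 0.0073]
eef_rot: [0.654, 0.757, 0.0, 0.0]
wrist_force: [-2.9, -0.9, 6.8]
finger_gap: 0.0512
```

```bash
python3 chk.py
```

```text
12.9833 tcp -0.0062 0.0951 0.007311871884235377
top 2 along -0.043 across@mid 0.1077 deg -71.95 len 0.0028
side 167 along -0.0084 across@mid 0.0954 deg -0.32 len 0.1154
wrist 3702 along -0.0069 across@mid 0.0996 deg 0.25 len 0.1236
wrist 3644 along -0.0069 across@mid 0.0996 deg 0.24 len 0.1237
```

Fingers moved 16 mm, the tube about 9 mm and stayed parallel, so it is truly rolling. I'll finish the stroke, then lift, return and set down again.

Call:
step_arm(motion="-0.2 0 0 0 0 0 -0.2;-0.4 0 0 0 0 0 -0.2;-0.6 0 0 0 0 0 -0.2;-0.8 0 0 0 0 0 -0.2;-1 0 0 0 0 0 -0.2;-1.2 0 0 0 0 0 -0.2;-1.4 0 0 0 0 0 -0.2;-1.6 0 0 0 0 0 -0.2;-1.7 0 0 0 0 0 -0.2;-1.7 0 0 0 0 0 -0.2;-1.7 0 -0.5 0 0 0 -0.2;-1.7 0 -1 0 0 0 -0.2;-0.9 0 -1 0 0 0 -0.2;-0.1 0 -1 0 0 0 -0.2;-0.1 0 -0.8 0 0 0 -0.2;-0.1 0 -0.5 0 0 0 -0.2")

```text
t: 14.52
eef_pos: [0.5287, 0.0547, 0.0117]
eef_rot: [0.653, 0.757, 0.0, 0.0]
wrist_force: [-0.5, 0.0, -0.0]
finger_gap: 0.0512
```

```bash
python3 chk.py
```

```text
14.5167 tcp -0.0064 0.0953 0.011700365023643217
top 13 along -0.0494 across@mid 0.0779 deg 10.69 len 0.0167
side 154 along -0.0075 across@mid 0.0881 deg -0.62 len 0.1136
wrist 2823 along -0.0067 across@mid 0.0908 deg -0.08 len 0.1235
wrist 2738 along -0.0066 across@mid 0.0907 deg -0.19 len 0.1236
```

Call:
step_arm(motion="0 0 0.3 0 0 0 -0.2;0 0 0.5 0 0 0 -0.2;-0.1 0 0.5 0 0 0 -0.2;-0.3 0 0.5 0 0 0 -0.2;-0.55 0 0.5 0 0 0 -0.2;-0.8 0 0.5 0 0 0 -0.2;-1.05 0 0.5 0 0 0 -0.2;-1.3 0 0.5 0 0 0 -0.2;-1.55 0 0.5 0 0 0 -0.2;-1.8 0 0.5 0 0 0 -0.2;-2.05 0 0.5 0 0 0 -0.2;-2.3 0 0.5 0 0 0 -0.2;-2.55 0 0.5 0 0 0 -0.2;-2.8 0 0.5 0 0 0 -0.2;-3 0 0.5 0 0 0 -0.2;-3.1 0 0.5 0 0 0 -0.2;-3.1 0 0.5 0 0 0 -0.2;-3.1 0 0 0 0 0 -0.2;-3.1 0 -0.3 0 0 0 -0.2;-1.55 0 0 0 0 0 -0.2")

```text
t: 16.38
eef_pos: [0.5326, 0.037, 0.0133]
eef_rot: [0.654, 0.756, 0.001, 0.001]
wrist_force: [0.1, -0.3, 0.3]
finger_gap: 0.0511
```

```bash
python3 chk.py
```

```text
16.3833 tcp -0.0052 0.0772 0.013291926237172243
top 1 along -0.0404 across@mid 0.0606 deg -42.94 len 0.0
side 150 along -0.0078 across@mid 0.0721 deg -0.41 len 0.1143
wrist 2462 along -0.0068 across@mid 0.0756 deg 0.01 len 0.1229
wrist 2622 along -0.0067 across@mid 0.0758 deg 0.1 len 0.1229h.py:22: RankWarning: Polyfit may be poorly conditioned
  p=np.polyfit(a,b,1); mid=(a.max()+a.min())/2
```

Each stroke rolls the tube about 16 mm. I'll repeat it.

Call:
step_arm(motion="0 0 0.3 0 0 0 -0.2;0 0 0.5 0 0 0 -0.2;-0.1 0 0.5 0 0 0 -0.2;-0.3 0 0.5 0 0 0 -0.2;-0.55 0 0.5 0 0 0 -0.2;-0.8 0 0.5 0 0 0 -0.2;-1.05 0 0.5 0 0 0 -0.2;-1.3 0 0.5 0 0 0 -0.2;-1.55 0 0.5 0 0 0 -0.2;-1.8 0 0.5 0 0 0 -0.2;-2.05 0 0.5 0 0 0 -0.2;-2.3 0 0.5 0 0 0 -0.2;-2.55 0 0.5 0 0 0 -0.2;-2.8 0 0.5 0 0 0 -0.2;-3 0 0.5 0 0 0 -0.2;-3.1 0 0.5 0 0 0 -0.2;-3.1 0 0.5 0 0 0 -0.2;-3.1 0 0 0 0 0 -0.2;-3.1 0 -0.3 0 0 0 -0.2;-1.55 0 0 0 0 0 -0.2")

```text
t: 18.25
eef_pos: [0.5348, 0.0215, 0.0133]
eef_rot: [0.654, 0.756, 0.0, 0.001]
wrist_force: [0.6, 0.0, 0.1]
finger_gap: 0.051
```

```bash
python3 chk.py 2>/dev/null
```

```text
18.25 tcp -0.0053 0.0616 0.013259737981758633
top none
side 146 along -0.0079 across@mid 0.0566 deg -0.29 len 0.1146
wrist 2568 along -0.0068 across@mid 0.0597 deg 0.09 len 0.1228
wrist 2660 along -0.0065 across@mid 0.06 deg -0.02 len 0.123
```

Call:
step_arm(motion="0 0 0.3 0 0 0 -0.2;0 0 0.5 0 0 0 -0.2;-0.1 0 0.5 0 0 0 -0.2;-0.3 0 0.5 0 0 0 -0.2;-0.55 0 0.5 0 0 0 -0.2;-0.8 0 0.5 0 0 0 -0.2;-1.05 0 0.5 0 0 0 -0.2;-1.3 0 0.5 0 0 0 -0.2;-1.55 0 0.5 0 0 0 -0.2;-1.8 0 0.5 0 0 0 -0.2;-2.05 0 0.5 0 0 0 -0.2;-2.3 0 0.5 0 0 0 -0.2;-2.55 0 0.5 0 0 0 -0.2;-2.8 0 0.5 0 0 0 -0.2;-3 0 0.5 0 0 0 -0.2;-3.1 0 0.5 0 0 0 -0.2;-3.1 0 0.5 0 0 0 -0.2;-3.1 0 0 0 0 0 -0.2;-3.1 0 -0.3 0 0 0 -0.2;-1.55 0 0 0 0 0 -0.2")

```text
t: 20.12
eef_pos: [0.5371, 0.0062, 0.0133]
eef_rot: [0.654, 0.756, 0.0, 0.001]
wrist_force: [1.0, -0.5, 0.2]
finger_gap: 0.0515
```

Call:
step_arm(motion="0 0 0.3 0 0 0 -0.2;0 0 0.5 0 0 0 -0.2;-0.1 0 0.5 0 0 0 -0.2;-0.3 0 0.5 0 0 0 -0.2;-0.55 0 0.5 0 0 0 -0.2;-0.8 0 0.5 0 0 0 -0.2;-1.05 0 0.5 0 0 0 -0.2;-1.3 0 0.5 0 0 0 -0.2;-1.55 0 0.5 0 0 0 -0.2;-1.8 0 0.5 0 0 0 -0.2;-2.05 0 0.5 0 0 0 -0.2;-2.3 0 0.5 0 0 0 -0.2;-2.55 0 0.5 0 0 0 -0.2;-2.8 0 0.5 0 0 0 -0.2;-3 0 0.5 0 0 0 -0.2;-3.1 0 0.5 0 0 0 -0.2;-3.1 0 0.5 0 0 0 -0.2;-3.1 0 0 0 0 0 -0.2;-3.1 0 -0.3 0 0 0 -0.2;-1.55 0 0 0 0 0 -0.2")

```text
t: 21.78
eef_pos: [0.5394, -0.0094, 0.0134]
eef_rot: [0.654, 0.756, 0.0, 0.001]
wrist_force: [0.6, 0.8, 0.4]
finger_gap: 0.0513
```

```bash
python3 chk.py 2>/dev/null
```

```text
21.7833 tcp -0.0052 0.0303 0.01340397222927154
top none
side 130 along -0.0076 across@mid 0.0252 deg 0.45 len 0.114
wrist 2216 along -0.0067 across@mid 0.0271 deg 0.05 len 0.1226
wrist 2304 along -0.0066 across@mid 0.0275 deg -0.12 len 0.1226
```

Call:
step_arm(motion="0 0 0.3 0 0 0 -0.2;0 0 0.5 0 0 0 -0.2;-0.1 0 0.5 0 0 0 -0.2;-0.3 0 0.5 0 0 0 -0.2;-0.55 0 0.5 0 0 0 -0.2;-0.8 0 0.5 0 0 0 -0.2;-1.05 0 0.5 0 0 0 -0.2;-1.3 0 0.5 0 0 0 -0.2;-1.55 0 0.5 0 0 0 -0.2;-1.8 0 0.5 0 0 0 -0.2;-2.05 0 0.5 0 0 0 -0.2;-2.3 0 0.5 0 0 0 -0.2;-2.55 0 0.5 0 0 0 -0.2;-2.8 0 0.5 0 0 0 -0.2;-3 0 0.5 0 0 0 -0.2;-3.1 0 0.5 0 0 0 -0.2;-3.1 0 0.5 0 0 0 -0.2;-3.1 0 0 0 0 0 -0.2;-3.1 0 -1 0 0 0 -0.2")

```text
t: 23.57
eef_pos: [0.541, -0.0382, 0.0207]
eef_rot: [0.654, 0.757, -0.001, -0.001]
wrist_force: [0.6, 0.1, 0.0]
finger_gap: 0.0512
```

Call:
step_arm(motion="2 0 -4 0 0 0 -0.2;4 0 -8 0 0 0 -0.2;5 0 -12 0 0 0 -0.2;5 0 -16 0 0 0 -0.2;5 0 -16 0 0 0 -0.2;5 0 -16 0 0 0 -0.2;5 0 -16 0 0 0 -0.2")

```text
t: 24.15
eef_pos: [0.5354, 0.0113, 0.1826]
eef_rot: [0.653, 0.757, 0.0, 0.001]
wrist_force: [-0.0, -0.7, -0.7]
finger_gap: 0.0514
```

```bash
python3 chk.py 2>/dev/null; python3 - <<'E'
from h import *
for n in('wrist','side'): im=camera(n); print(n,fit(n,im,'line'))
w=cv2.imread('pics/k_wrist.png');cv2.imwrite('pics/p.png',w)
E
```

```text
24.15 tcp -0.0062 0.0513 0.18258380614438374
top 71 along -0.0512 across@mid 0.0072 deg -3.0 len 0.0288
side 148 along -0.0069 across@mid 0.0084 deg -0.47 len 0.1128
wrist 1223 along -0.0068 across@mid 0.011 deg 0.13 len 0.1172
wrist 1219 along -0.0066 across@mid 0.0106 deg 0.03 len 0.1174
wrist (np.int64(1396), 'along', np.float64(0.001), 'across@mid', np.float64(0.0002), 'deg', np.float64(0.27), 'len', np.float64(0.2221))
side (np.int64(127), 'along', np.float64(0.0001), 'across@mid', np.float64(0.0005), 'deg', np.float64(0.15), 'len', np.float64(0.2163))
```

View pics/p.png

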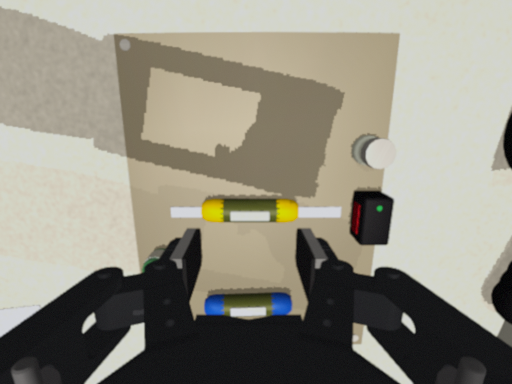

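The tube at (250,210) lies along the line between (172,212) and (340,212), slightly to the near side. I'll move so the camera is directly above the line, which removes the parallax.

Call:
step_arm(motion="-4 0 0 0 0 0 -0.2;-8 0 0 0 0 0 -0.2;-11.5 0 0 0 0 0 -0.2;-11.5 0 0 0 0 0 -0.2;-11.5 0 0 0 0 0 -0.2;-11.5 0 0 0 0 0 -0.2")

```text
t: 24.95
eef_pos: [0.5513, -0.1022, 0.181]
eef_rot: [0.654, 0.757, -0.0, -0.001]
wrist_force: [0.2, 0.2, 0.2]
finger_gap: 0.0511
```

```bash
cat > over.py <<'E'
from h import *
st=arm.state();p=st['eef_pos'][:2]-L0;print(st['t'],'tcp',(p@EX).round(4),(p@EY).round(4),st['eef_pos'][2])
im=shot('wrist','o.png'); print(fit('wrist',im,'yellow'),fit('wrist',im,'line'))
# brightness profiles across: line ends, caps, body; world grid resampled at height z
for nm,a0,a1,z in(('line-',-.100,-.080,.003),('line+',.080,.100,.003),('cap-',-.060,-.045,.018),('body',-.03,.02,.018),('cap+',.03,.045,.018)):
    b=np.arange(-.03,.04,.001); aa=np.linspace(a0,a1,9)
    G=np.array([[*(L0+x*EX+y*EY),z] for y in b for x in aa]); q=proj('wrist',G).astype(np.float32).reshape(len(b),9,2)
    s=cv2.remap(im,q[...,0],q[...,1],cv2.INTER_LINEAR).mean(1); bg=(s[:4].mean(0)+s[-4:].mean(0))/2
    d=np.abs(s-bg).sum(1); k=d>d.max()*.35; e=b[k]; print(nm,'edges',e.min().round(4),e.max().round(4),'mid',((e.min()+e.max())/2).round(4))
E
python3 over.py
```

```text
24.95 tcp -0.007 -0.0633 0.1809837942540391
(np.int64(1523), 'along', np.float64(-0.0066), 'across@mid', np.float64(0.0112), 'deg', np.float64(0.15), 'len', np.float64(0.1188)) (np.int64(1699), 'along', np.float64(0.0013), 'across@mid', np.float64(0.0043), 'deg', np.float64(-0.11), 'len', np.float64(0.2216))
line- edges -0.029 0.039 mid 0.005
line+ edges -0.015 0.034 mid 0.0095
cap- edges -0.03 0.039 mid 0.0045
body edges -0.005 0.024 mid 0.0095
cap+ edges -0.004 0.023 mid 0.0095
```

```bash
cat >> over.py <<'E'
h=cv2.cvtColor(im,cv2.COLOR_RGB2HSV).astype(float); rr,cc=np.mgrid[:384,:512]
for z,lab in((.003,'line'),(.018,'yel')):
    P=ray('wrist',np.c_[cc.ravel(),rr.ravel()],z)[:,:2]-L0; a=P@EX;b=P@EY; H,S,V=h.reshape(-1,3).T
    for lo,hi in(((-.1,-.075),(.07,.098)) if lab=='line' else ((-.06,-.045),(.032,.047))):
        k=(a>lo)&(a<hi)&(abs(b)<.035); k&=((S<50)&(V>110)) if lab=='line' else ((H>18)&(H<36)&(S>170)); print(lab,lo,k.sum(),b[k].mean().round(4),b[k].min().round(4),b[k].max().round(4))
E
python3 over.py | tail -4; python3 -c "
import cv2;im=cv2.imread('pics/o.png');cv2.imwrite('pics/o2.png',cv2.resize(im[60:200,130:370],(720,420),interpolation=cv2.INTER_CUBIC))"
```

```text
line -0.1 429 0.0068 -0.0341 0.0343
line 0.07 329 0.0024 -0.0053 0.0099
yel -0.06 331 0.0098 -0.004 0.0233
yel 0.032 336 0.01 -0.0039 0.0234
```

View pics/o2.png

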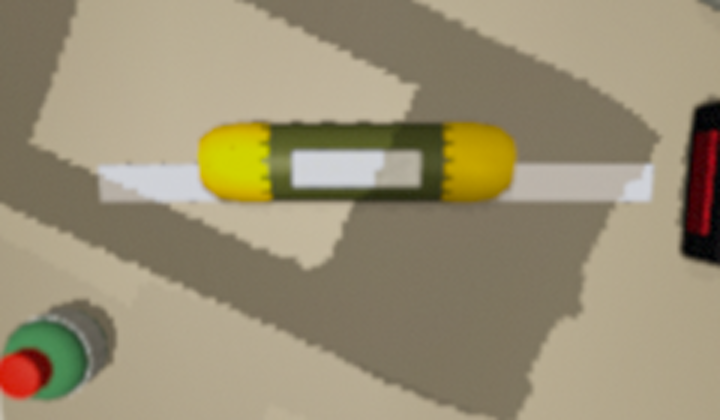

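Seen from directly above, the tube (rows 122–202) is 7.6 mm off the line (rows 164–201). The side view gives 7.9 mm. The measured roll ratio is 0.514, so this needs a final stroke of 14.8 mm.

Call:
step_arm(motion="4 0 0 0 0 0 -0.2;7.9 0 0 0 0 0 -0.2;7.9 0 3.5 0 0 0 -0.2;7.9 0 7 0 0 0 -0.2;7.9 0 10.5 0 0 0 -0.2;7.9 0 13.5 0 0 0 -0.2;7.9 0 15.5 0 0 0 -0.2;7.9 0 16.5 0 0 0 -0.2;7.9 0 17 0 0 0 -0.2;7.9 0 17 0 0 0 -0.2;7.9 0 17 0 0 0 -0.2;7.9 0 17 0 0 0 -0.2")

```text
t: 26.05
eef_pos: [0.5419, -0.0243, 0.0138]
eef_rot: [0.653, 0.757, 0.001, 0.001]
wrist_force: [1.1, 0.7, -0.5]
finger_gap: 0.0512
```

```bash
python3 chk.py 2>/dev/null
```

```text
26.05 tcp -0.0049 0.0152 0.013798946361468313
top none
side 142 along -0.0068 across@mid 0.0089 deg -0.41 len 0.1126
wrist 2599 along -0.0071 across@mid 0.0145 deg 0.68 len 0.1215
wrist 2544 along -0.0071 across@mid 0.0145 deg 0.53 len 0.1216
```

Call:
step_arm(motion="0 0 0.2 0 0 0 -0.2;0 0 0.4 0 0 0 -0.2;0 0 0.55 0 0 0 -0.2;0 0 0.55 0 0 0 -0.2;-0.1 0 0.55 0 0 0 -0.2;-0.25 0 0.55 0 0 0 -0.2;-0.45 0 0.55 0 0 0 -0.2;-0.65 0 0.55 0 0 0 -0.2;-0.85 0 0.55 0 0 0 -0.2;-1.05 0 0.55 0 0 0 -0.2;-1.25 0 0.55 0 0 0 -0.2;-1.4 0 0.55 0 0 0 -0.2;-1.48 0 0.55 0 0 0 -0.2;-1.48 0 0.55 0 0 0 -0.2;-1.48 0 0.55 0 0 0 -0.2;-1.48 0 0.4 0 0 0 -0.2;-1.48 0 -0.5 0 0 0 -0.2;-1.48 0 -2 0 0 0 -0.2")

```text
t: 27.75
eef_pos: [0.5406, -0.0385, 0.0304]
eef_rot: [0.654, 0.757, -0.001, -0.002]
wrist_force: [0.2, -0.3, -0.1]
finger_gap: 0.0514
```

Call:
step_arm(motion="0 0 -4 0 0 0 -0.2;-2 0 -8 0 0 0 -0.2;-5 0 -12 0 0 0 -0.2;-6.5 0 -15 0 0 0 -0.2;-6.5 0 -15 0 0 0 -0.2;-6.5 0 -15 0 0 0 -0.2;-6.5 0 -15 0 0 0 -0.2")

```text
t: 28.33
eef_pos: [0.5518, -0.1032, 0.1818]
eef_rot: [0.654, 0.757, 0.0, 0.0]
wrist_force: [-0.5, -0.1, 0.3]
finger_gap: 0.0516
```

```bash
python3 over.py; python3 chk.py 2>/dev/null;  python3 -c "
import cv2;im=cv2.imread('pics/o.png');cv2.imwrite('pics/o3.png',cv2.resize(im[60:200,130:370],(720,420),interpolation=cv2.INTER_CUBIC))"
```

```text
28.3333 tcp -0.0066 -0.0643 0.18182345009182507
(np.int64(1495), 'along', np.float64(-0.0083), 'across@mid', np.float64(0.0044), 'deg', np.float64(-0.22), 'len', np.float64(0.1172)) (np.int64(1514), 'along', np.float64(-0.0006), 'across@mid', np.float64(0.0004), 'deg', np.float64(0.32), 'len', np.float64(0.2209))
line- edges -0.03 0.039 mid 0.0045
line+ edges -0.014 0.033 mid 0.0095
cap- edges -0.03 0.039 mid 0.0045
body edges 0.0 0.017 mid 0.0085
cap+ edges -0.011 0.016 mid 0.0025
line -0.1 404 0.0068 -0.0338 0.0342
line 0.07 332 0.0034 -0.0052 0.0109
yel -0.06 332 0.0029 -0.0107 0.0168
yel 0.032 327 0.0029 -0.0107 0.0168
28.3833 tcp -0.0073 -0.0636 0.18052803424075778
top 52 along 0.0396 across@mid 0.0008 deg 5.51 len 0.0239
side 154 along -0.0084 across@mid -0.0007 deg 0.14 len 0.1158
wrist 1487 along -0.0063 across@mid 0.0033 deg 0.02 len 0.118
wrist 1499 along -0.0064 across@mid 0.0031 deg -0.07 len 0.1174
```

View pics/o3.png

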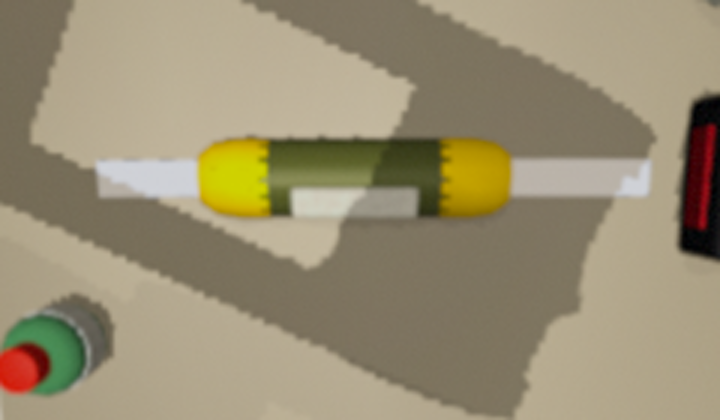

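The tube (rows 138–216) is centred on the line (rows 158–197) to about 0.5 mm and parallel to it, and the fingers are well clear. I'll check the blue tube once more and hand in.

```bash
python3 - <<'E'
from h import *
import time
a=cv2.imread('pics/b.png').astype(int); im=camera('side')[:,:,::-1].astype(int)
for nm,i in(('before',a),('after',im)):
    m=(i[:,:,0]>i[:,:,2]+35)&(i[:,:,0]>60); m[:120]=0;m[150:]=0;m[:,:210]=0;m[:,270:]=0; r,c=np.nonzero(m); print(nm,len(r),(r.mean(),c.mean()) if len(r) else None)
im=camera('side'); print(fit('side',im,'yellow'))
st=arm.state(); print(st['t'],st['wrist_force'])
print(finish_job())
E
```

```text
before 118 (np.float64(130.66101694915255), np.float64(238.52542372881356))
after 115 (np.float64(130.62608695652173), np.float64(239.1391304347826))
(np.int64(157), 'along', np.float64(-0.0084), 'across@mid', np.float64(-0.0011), 'deg', np.float64(-0.06), 'len', np.float64(0.1158))
28.6833 [-0.14312464  0.00700512  0.34403105]
the job is handed in; nothing more can be done
None
```

The yellow tube is resting on the white line and the job is handed in at about 28.7 s, but the first 14 mm or so of its travel was mostly dragged, not rolled.

**What went wrong:** I first pushed from behind, and the tube jammed against the fingertips at about 3–5 N. The label turned only about 10° where rolling should have given about 53°. I stopped and rolled the remaining roughly 104 mm with light fingertip presses on top. There it moved half as far as the fingers, as rolling should. One press peaked at 13 N while I was finding contact; I rolled at about 7 N.

**Fingertip length:** at this opening the tips were about 26 mm behind the stated TCP, not 8 mm ahead. An early pass therefore skimmed over the tube without moving it.

**Last checks:**
- **Position across the line:** from directly above, the tube is within about 0.5 mm of the line's centre. The side camera reads 1–1.5 mm off, which is within its accuracy.
- **Angle and length:** it is parallel to the line within about 0.3°. It sits about 7 mm from the line's middle, so its whole length is on the line.
- **Blue tube:** it is unmoved to within a pixel in the side view.
- **Other items:** the flux bottle looked undisturbed in the last picture. I did not re-measure the jar, spool, screwdriver or board, but the arm never came near them.
- **Robot:** the gripper was clear of everything at hand-in, with no wrist force.

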